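# Empty a scoop of used tubes into the spring-flap returns box

## Robot

A 6-joint arm with a two-finger parallel gripper is mounted at the origin on a cart in front of the work surface, level with it; the furniture and walls round the work are solid. World frame = base frame: x ahead of the robot, y to its left, z up, the work surface at z = 0. Lengths are in mm, angles in degrees, forces in N, time in s.
With the tool pointing down it reaches from about 350 to 850 mm from the base axis. Payload 8.1 kg.
Tool frame: the origin (TCP) lies on the centre line of the jaws, within the pads' length; the fingertips stand 19 mm ahead of it and the grasp point (between the pads) is the TCP; z points along the fingers, y is the line along which they close (so a half turn about z gives the same grasp; the last joint's range is limited). The gripper opens to 85 mm and grips with 20 to 120 N. Pads are 22 mm wide; open, the fingers measure 114 mm over their backs; the gripper's body (76 mm by 85 mm) begins 54 mm behind the grasp point. The pads swing forward as they close: fully open they stand 13 mm farther back than shut.
Start: joints at [-80.352, 7.471, 85.268, -0, 87.261, -4.893], TCP at [150.671, -580.779, 250.292] pointing down, gripper open.
Joint ranges: [-169.43, 169.43], [-51.17, 129.36], [1.28, 143.12], [-76.62, 256.62], [0, 156.53], [-152.29, 152.29]. Speed limits (degrees/s): [136.94, 136.94, 159.86, 180, 180, 180].

## Interface

Orientations are given as [roll, pitch, yaw] about the fixed x, y, z axes, in that order (R = Rz(yaw) Ry(pitch) Rx(roll)).
In Python, from bench import r gives the robot as it stands. The module is installed in compiled form; this text tells all that it offers.
- The arm moves only by the tool servo_tool, never from a script. Its arguments are lists of equal length, an entry for each row: "fingers": the finger opening in m, from 0 to 0.0854; "linear": the shift along the tool's x, y, z in m, a list of three; "rotation": the turn, a rotation vector about the tool's x, y, z in degrees, a list of three. A call has 1 to 10 rows; each row is the pose to reach, as a shift and turn from the pose commanded when the call began, along the tool's axes at that moment; what a row does not reach only later rows make up. A row lasts 1/10 s, in which the tool goes at most 50 mm and 8.59 degrees, less where a joint would pass 70% of its speed; a pose out of reach is approached as far as the arm can. A call with a gripper value outside its range is refused whole. The fingers move at their own pace and stop on an object; "force" is the grip in N (left out, the last holds). Time passes only in rows, so rows that repeat a pose let the fingers close. It gives the time, the measured TCP pose, the force, the opening and the grip force at its end, in the units of the state.
- r.sense(): the state, without advancing time (a new reading comes with each control period).
- r.snapshot(name): name is "scene" or "top" or "wrist"; returns a dict with "frame" (384x512x3 uint8, red, green, blue), "fx", "fy", "cx", "cy" (pixels), "camera_from_world" (4x4, takes a point from world to camera coordinates). Camera axes: x right, y up, looking along -z (the intrinsics and any distortion apply to the point x, -y, -z); pixel columns grow to the right and rows downward; lengths in mm; the calibration is good to about 2 mm. A picture is of the moment at which its call begins. There is no depth.
- r.hand_in(): hands the job in; it is judged then, once.
The state is a dict: "time": time; "joint_pos": joint angles; "qd": joint speeds; "joint_efforts": joint torques, N m; "tool_pos": TCP position; "tcp_rot": TCP orientation; "ft_force": force on the tool from outside, world axes, zero at the start; "wrist_torque": the same for the moment, N m; "finger_gap": finger opening in mm; "grip_force": force on a finger pad.
Only numpy, scipy, OpenCV 4.12 (cv2) and the standard library are available. Lean on these libraries where they do the work, as an engineer would, in place of code of your own. Each camera call takes 0.05 s, during which the arm holds its last target. There are 200 camera calls.

## Task

The three used sorbent tubes in the hand scoop must go into the returns box. Take the scoop by its fin, push the box's spring flap open with the scoop's front lip, tip the scoop so that all three tubes slide in past the flap without your fingers touching them, then draw the scoop out so that the flap shuts and set the scoop down upright on the worktop, leaving the jar and the pot on the worktop where they are.

Things in the scene. Friction and masses are not known exactly. Their poses are not given: they have to be found in the camera images.
- scoop: hand scoop, 0.16 kg, level on the worktop at first: slippery aluminium pan (132 long, 64 wide, 26 high, sheet 3 mm), open in front, yellow fin behind it as handle. Origin: underside of the pan, 72 mm behind the front lip, 60 ahead of the back wall; x points out of the open front, z up. Tubes begin to slide at 15 to 20 degrees nose down and leave surely at 35 to 42
- scoop_grip (a point): grip point on the scoop's fin, 66 mm above the underside of the scoop and 81 mm behind its origin. The fin is 14 mm thick (across the scoop's y axis), 42 mm long (scoop x) and reaches from the underside to 90 mm above it; nothing else stands beside it above 26 mm
- scoop_lip (a point): middle of the scoop's open front edge, on top of the pan's floor (3 mm above its underside); 153 mm ahead of the grip point. The pan's side walls end here, 23 mm higher, so that they hold the flap up over tubes sliding out below it
- returns_box: returns box, fixed to the worktop: 150 deep (x), 140 wide (y), 190 high, blue front panel, blue roof, clear sides and back. Origin: centre of its underside on the worktop; x points into the box, from the front panel (at x = -75 mm) to the back; z up. The front panel is 5 mm thick and has the opening; the inner floor is 5 mm high
- box_mouth (a point): middle of the opening in the plane of the outside of the front panel, 126.5 mm above the worktop. The opening is 108 mm wide and runs from the sill 85 mm above the worktop to 168 mm above it
- flap (a joint): orange flap that closes the opening from inside, hinged along the opening's top edge; 0 = shut, grows (rad) as it is pushed into the box, stop at 1.45. 102 mm wide, 81 mm long; a light spring shuts it (under 2 N at its lower edge)
- flap_edge (a point): middle of the flap's lower edge
- tube_1: used sorbent tube: steel, 90 mm long, 6 mm thick, with a square-sided 13 mm brass cap on each end, 22 g. Origin: centre of its underside; y runs along the tube. The three start lying side by side, 18 mm apart, lengthwise (along the scoop's x) in the scoop, their middles near the scoop's origin
- tube_2: used sorbent tube: steel, 90 mm long, 6 mm thick, with a square-sided 13 mm brass cap on each end, 22 g. Origin: centre of its underside; y runs along the tube. The three start lying side by side, 18 mm apart, lengthwise (along the scoop's x) in the scoop, their middles near the scoop's origin
- tube_3: used sorbent tube: steel, 90 mm long, 6 mm thick, with a square-sided 13 mm brass cap on each end, 22 g. Origin: centre of its underside; y runs along the tube. The three start lying side by side, 18 mm apart, lengthwise (along the scoop's x) in the scoop, their middles near the scoop's origin
- jar: bystander: white jar with red cap, 45 mm across, 78 mm high, loose. Origin: centre of its underside
- pot: bystander: small white pot with lid, 41 mm across, 42 mm high, loose. Origin: centre of its underside

How it is judged (in metres and radians):
On the way, in this order (a step that is already met when the one before it is completed fails the run):
1. the scoop's lip is through the opening and the flap is held open (x of scoop_lip in the frame of returns_box above -0.065 m and y of scoop_lip in the frame of returns_box between -0.054 and 0.054 m and z of scoop_lip in the frame of returns_box above 0.06 m and value of joint flap above 0.25 rad), for 0.1 s.
2. all three tubes are down in the box (x of tube_1 in the frame of returns_box between -0.073 and 0.075 m and y of tube_1 in the frame of returns_box between -0.07 and 0.07 m and z of tube_1 in the frame of returns_box between -0.01 and 0.08 m and x of tube_2 in the frame of returns_box between -0.073 and 0.075 m and y of tube_2 in the frame of returns_box between -0.07 and 0.07 m and z of tube_2 in the frame of returns_box between -0.01 and 0.08 m and x of tube_3 in the frame of returns_box between -0.073 and 0.075 m and y of tube_3 in the frame of returns_box between -0.07 and 0.07 m and z of tube_3 in the frame of returns_box between -0.01 and 0.08 m), for 0.2 s.
At the end, for the whole second after the job is handed in: all three tubes lie inside the returns box, below its sill; the flap is shut (under 0.08 rad); the scoop stands upright (within 0.08 rad) and still on the worktop (its underside within 6 mm of it) (all of step 2 and value of joint flap below 0.08 rad and height (world z) of scoop below 0.006 m and angle between scoop's own z axis and vertical below 0.08 rad and linear speed of scoop below 0.02 m/s); the robot touches nothing.
It fails at once if the fingers touch a tube (contact force between the fingers and tube_1 above 0.3 N).
It fails at once if the fingers touch a tube (contact force between the fingers and tube_2 above 0.3 N).
It fails at once if the fingers touch a tube (contact force between the fingers and tube_3 above 0.3 N).
It fails at once if the jar is pushed away (over 30 mm) or tipped over (distance of jar from where it was at the start of the episode above 0.03 m or angle between jar's own z axis and vertical above 0.4 rad).
It fails at once if the pot is pushed away (over 30 mm) or tipped over (distance of pot from where it was at the start of the episode above 0.03 m or angle between pot's own z axis and vertical above 0.4 rad).
It also fails if it takes over 59 s, if anything falls off the work surface, if the arm or the gripper's body presses on something with over 40 N, if the wrist force passes 120 N, or if a joint passes its speed limit or range.

## Working session

There is one attempt and no reset: what is moved stays moved. The work goes in short steps, Python scripts to look and compute and a tool call to move; the robot and the scene stay as the last step left them, time stands still between calls to the robot, and variables do not carry over. Pictures are saved under pics/ and viewed, at most 10 in all, crops included, and the job is handed in when it is done.

Besides the shell and the picture viewer there is one more tool, called after ">>>" as name(argument=value, ...), one argument or row to a line, values as JSON. servo_tool: Moves the arm, as the interface text tells. Its arguments: {"type":"object","properties":{"fingers":{"type":"array","items":{"type":"number"}},"linear":{"type":"array","items":{"type":"array","items":{"type":"number"}}},"rotation":{"type":"array","items":{"type":"array","items":{"type":"number"}}},"force":{"type":"number"}},"required":["fingers","linear","rotation"]}

```bash
mkdir -p pics; cat > h.py <<'E'
import numpy as np, cv2
from bench import r
def snap(n,f=None):
    s=r.snapshot(n)
    if f: cv2.imwrite('pics/'+f,s['frame'][:,:,::-1])
    return s
def ray(s,u,v):
    M=np.array(s['camera_from_world']);R=M[:3,:3];t=M[:3,3]
    d=np.array([(u-s['cx'])/s['fx'],-(v-s['cy'])/s['fy'],-1])
    return -R.T@t,R.T@d
def onz(s,u,v,z):
    o,d=ray(s,u,v);return o+d*(z-o[2])/d[2]
def proj(s,p):
    M=np.array(s['camera_from_world']);c=M[:3,:3]@np.array(p)+M[:3,3]
    return s['cx']+s['fx']*c[0]/-c[2], s['cy']+s['fy']*c[1]/c[2]
E
python3 - <<'E'
from h import *
a=snap('scene','s1.png');b=snap('top','t1.png')
for s in(a,b):print(s['fx'],s['cx'],s['cy'],ray(s,256,192), [k for k in s])
print(r.sense())
cv2.imwrite('pics/st.png',np.vstack([a['frame'],b['frame']])[:,:,::-1])
E
```

```text
453.18439329423455 261.67966874544925 186.3979704308258 (array([  8.07987457, 578.15960223, 861.35181473]), array([ 0.52059192, -0.507064  , -0.68715357])) ['frame', 'fx', 'fy', 'cx', 'cy', 'camera_from_world']
371.6182786493596 253.3353441457625 195.88193272470653 (array([ 435.6271922 ,   56.23471869, 1099.24721806]), array([ 0.14103891, -0.00950493, -0.9900395 ])) ['frame', 'fx', 'fy', 'cx', 'cy', 'camera_from_world']
{'time': 0.1, 'joint_pos': array([-8.03503939e+01,  7.51012737e+00,  8.53242980e+01, -1.08267413e-03,
        8.72611945e+01, -4.89303137e+00]), 'qd': array([-0.07479353, -0.14227845, -0.25683976, -0.00347762,  0.02534134,
        0.01446319]), 'joint_efforts': array([ 8.33606246e-04, -5.70950997e+01, -5.01941550e+01, -3.01811733e-04,
        8.13402934e-03,  7.29911790e-06]), 'tool_pos': array([ 150.59696348, -580.30887257,  249.34405653]), 'tcp_rot': array([-1.79904636e+02, -7.07854902e-03,  1.45426842e+01]), 'ft_force': array([-1.1746492 ,  0.03633125, -0.31008873]), 'wrist_torque': array([ 0.01457881, -0.00875744,  0.02598158]), 'grip_force': 0.0, 'finger_gap': 85.0982352841393}
```

View pics/s1.png

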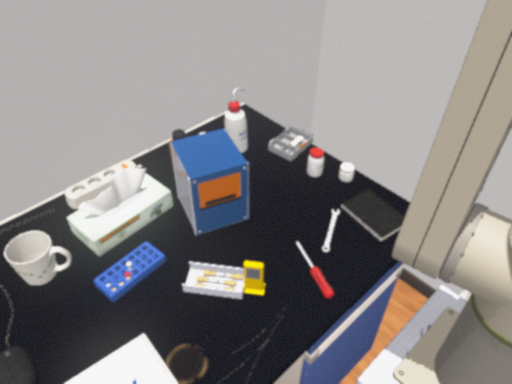

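View pics/t1.png

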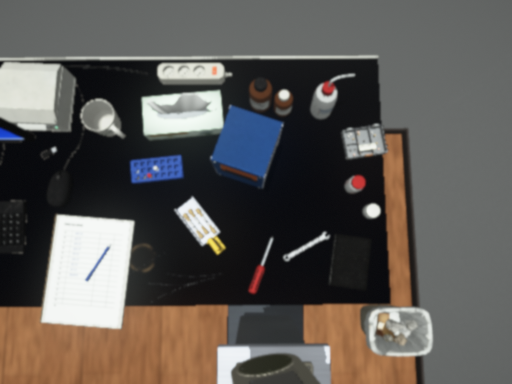

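The scene view shows the box at (210,180) with its orange flap at (220,190). The scoop is at (220,280), with its fin at (254,277). In the top view the roof is at (247,143), the scoop at (200,222), and the jar and pot are well off to the right at (355,183) and (372,211).

```bash
python3 - <<'E'
from h import *
a=cv2.imread('pics/s1.png');b=cv2.imread('pics/t1.png')
c1=cv2.resize(b[100:260,165:295],None,fx=4.5,fy=4.5,interpolation=cv2.INTER_CUBIC)[:600]
c1=cv2.resize(b[100:190,200:295],None,fx=4,fy=4,interpolation=cv2.INTER_CUBIC)
c2=cv2.resize(b[190:260,165:260],None,fx=4,fy=4,interpolation=cv2.INTER_CUBIC)
c3=cv2.resize(a[125:300,165:275],None,fx=3.6,fy=3.43,interpolation=cv2.INTER_CUBIC)[:600]
L=np.vstack([c1,c2])[:600]
L=cv2.copyMakeBorder(L,0,600-len(L),0,0,cv2.BORDER_CONSTANT)
c3=cv2.copyMakeBorder(c3,0,600-len(c3),0,0,cv2.BORDER_CONSTANT)
cv2.imwrite('pics/c.png',np.hstack([L,c3])[:, :800])
s=snap('top');t=snap('scene')
for n,s in(('top',s),('scene',t)):
  hsv=cv2.cvtColor(s['frame'],cv2.COLOR_RGB2HSV)
  for name,lo,hi in(('yellow',(22,120,60),(34,255,255)),('blue',(100,110,40),(125,255,255)),('orange',(5,150,60),(18,255,255))):
    m=cv2.inRange(hsv,lo,hi);k,l,st,ce=cv2.connectedComponentsWithStats(m)
    for i in range(1,k):
      if st[i,4]>40:
        cn=cv2.findContours((l==i).astype(np.uint8),0,2)[0][0]
        print(n,name,st[i],ce[i].round(1),'V',hsv[l==i][:,2].min(),np.median(hsv[l==i][:,2]),cv2.approxPolyDP(cn,2.5,True).reshape(-1,2).tolist())
E
```

```text
top yellow [207 236  19  19 216] [216.4 245.1] V 63 180.5 [[216, 236], [207, 244], [219, 254], [225, 246]]
top blue [ 212  105   71   82 3584] [246. 143.] V 40 142.0 [[232, 105], [212, 152], [212, 160], [216, 161], [214, 166], [225, 176], [260, 186], [282, 121]]
top blue [  0 127  23  14 195] [  8.4 134.7] V 41 195.0 [[0, 127], [0, 140], [22, 137]]
top blue [ 129  154   56   30 1317] [156.6 168.6] V 40 163.0 [[182, 156], [131, 159], [131, 183], [183, 178]]
top orange [276  99  15   8  45] [283.6 102.9] V 73 90.0 [[276, 99], [284, 106], [290, 102], [290, 99], [280, 103]]
top orange [223 167  33  13  65] [240.2 172.9] V 66 83.0 [[223, 167], [255, 179]]
scene yellow [243 259  24  37 605] [254.4 278.4] V 60 200.0 [[245, 259], [243, 291], [263, 295], [266, 285], [263, 280], [264, 263]]
scene blue [ 173  128   74  105 3882] [213.3 174. ] V 82 174.0 [[222, 128], [173, 141], [191, 179], [199, 181], [236, 170], [242, 172], [242, 197], [208, 209], [198, 208], [196, 187], [193, 185], [197, 228], [202, 232], [241, 220], [246, 214], [246, 171], [241, 168], [246, 160]]
scene blue [  92  241   74   62 1978] [129.5 270.4] V 67 194.0 [[164, 253], [144, 241], [92, 280], [94, 286], [113, 302], [164, 262]]
scene blue [314 262  86  86 356] [354.1 305.6] V 49 113.0 [[399, 263], [385, 272], [384, 277], [314, 342], [314, 347]]
scene blue [ 301  285   92   99 2566] [346.1 346.8] V 109 125.0 [[392, 285], [311, 366], [305, 363], [301, 383], [306, 377], [306, 383], [335, 383], [371, 342]]
scene orange [199 174  41  34 819] [219.1 188.6] V 106 178.0 [[238, 174], [200, 184], [201, 206], [204, 207], [206, 201], [234, 193], [238, 196]]
scene orange [395 280  30  31 369] [408.  295.9] V 175 203.0 [[399, 280], [395, 293], [398, 298], [401, 296], [403, 305], [413, 310], [424, 299]]
```

View pics/c.png

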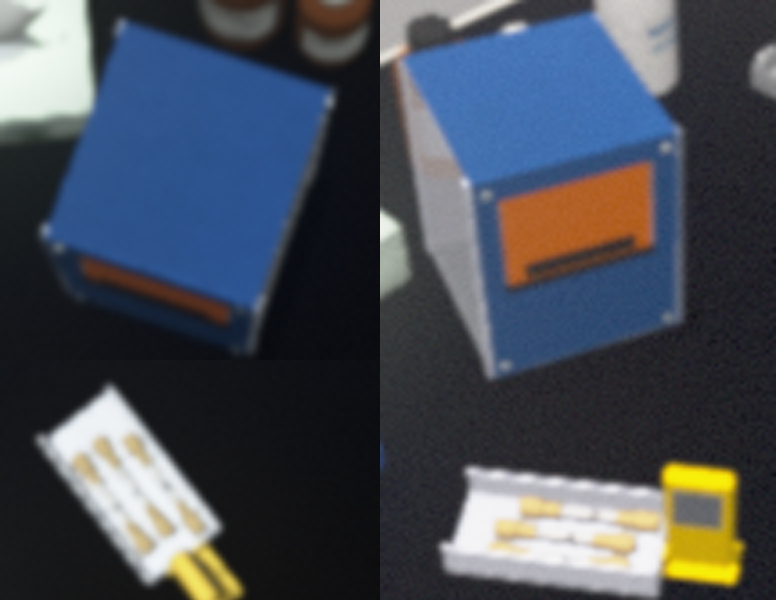

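The crops show the roof corners, the shut flap with its bottom edge clear, and the scoop with three tubes lengthwise and the fin toward the robot. The open front points away and left in the top view, at px (175,209) to (192,197).

```bash
python3 - <<'E'
from h import *
s=snap('top');t=snap('scene')
P=lambda s,l,z:np.array([onz(s,u,v,z) for u,v in l])[:,:2]
def rep(n,q): # order: FL FR BR BL
    print(n,q.round(0).tolist(),'c',q.mean(0).round(1),'sides',np.linalg.norm(q-np.roll(q,-1,0),axis=1).round(1),
     'yaws',[round(float(np.degrees(np.arctan2(*(d[::-1])))),1) for d in (q[2]-q[1],q[3]-q[0])],'perp',[round(float(np.degrees(np.arctan2(*(d[::-1])))),1) for d in (q[0]-q[1],q[3]-q[2])])
rep('roof top',P(s,[(212,158.75),(264.5,175.5),(283,123.75),(230,105.5)],190))
rep('roof scene',P(t,[(188.9,178.4),(248.3,162.3),(225.3,129.4),(171.1,141.9)],190))
print('front bottom scene',P(t,[(195.6,234.9),(249,218)],0))
rep('scoop rim top (yaw+180)',P(s,[(175.5,209.25),(192.5,197),(220.5,232),(202.5,245.75)],26))
print('yel top',P(s,[(216,236),(207,244),(219,254),(225,246),(216.4,245.1)],90).round())
print('jar,pot',P(s,[(359,183),(372,210)],60))
# scoop rim in scene
u=lambda x,y:(165+(x-380)/3.6,125+y/3.43)
rep('scoop rim scene',P(t,[u(468,470),u(443,548),u(660,572),u(664,488)],26))
print('fin top scene',P(t,[u(668,470),u(738,474)],90).round())
E
```

```text
roof top [[650.0, 157.0], [606.0, 26.0], [739.0, -22.0], [788.0, 112.0]] c [696.   68.1] sides [137.8 141.4 143.  145.5] yaws [-20.0, -18.0] perp [71.6, 69.9]
roof scene [[650.0, 162.0], [601.0, 27.0], [736.0, -19.0], [785.0, 112.0]] c [693.1  70.3] sides [143.2 142.1 139.8 144.4] yaws [-18.8, -20.1] perp [70.3, 69.3]
front bottom scene [[650.29185942 161.07856866]
 [601.65317889  23.87137714]]
scoop rim top (yaw+180) [[540.0, 280.0], [575.0, 231.0], [473.0, 149.0], [434.0, 200.0]] c [505.6 215. ] sides [ 60.3 130.9  64.4 132. ] yaws [-141.3, -143.0] perp [126.0, 127.1]
yel top [[460. 156.]
 [439. 180.]
 [412. 147.]
 [433. 131.]
 [436. 154.]]
jar,pot [[ 607.3288858  -245.9357476 ]
 [ 530.26809152 -279.02299458]]
scoop rim scene [[575.0, 235.0], [536.0, 284.0], [432.0, 200.0], [479.0, 154.0]] c [505.8 218.1] sides [ 62.9 133.6  65.7 125.9] yaws [-141.1, -140.0] perp [-51.3, -44.6]
fin top scene [[452. 175.]
 [421. 147.]]
```

```bash
cat >> h.py <<'E'
from scipy.spatial.transform import Rotation as Ro
def toolR(yaw,tilt): # tilt>0: body leans back, against heading yaw
    y,t=np.radians([yaw,tilt]);h=np.array([np.cos(y),np.sin(y),0]);ty=np.array([np.sin(y),-np.cos(y),0])
    z=h*np.sin(t)-np.array([0,0,np.cos(t)]);return np.c_[np.cross(ty,z),ty,z]
def delta(p,R):
    s=r.sense();R0=Ro.from_euler('xyz',s['tcp_rot'],degrees=True).as_matrix()
    print('t',round(s['time'],1),'lin m',(R0.T@(np.array(p)-s['tool_pos'])/1000).round(4).tolist(),'rot',Ro.from_matrix(R0.T@R).as_rotvec(degrees=True).round(2).tolist())
E
python3 -c "
from h import *
delta([450,-150,260],toolR(30,0))"
```

```text
t 0.3 lin m [0.3979, -0.3417, -0.0098] rot [-0.04, -0.01, -15.46]
```

>>> servo_tool(
  fingers=[0.085,0.085,0.085,0.085,0.085,0.085,0.085,0.085,0.085,0.085],
  linear=[
    [0.398,-0.342,-0.01],
    [0.398,-0.342,-0.01],
    [0.398,-0.342,-0.01],
    [0.398,-0.342,-0.01],
    [0.398,-0.342,-0.01],
    [0.398,-0.342,-0.01],
    [0.398,-0.342,-0.01],
    [0.398,-0.342,-0.01],
    [0.398,-0.342,-0.01],
    [0.398,-0.342,-0.01],
  ],
  rotation=[
    [0,0,-15],
    [0,0,-15],
    [0,0,-15],
    [0,0,-15],
    [0,0,-15],
    [0,0,-15],
    [0,0,-15],
    [0,0,-15],
    [0,0,-15],
    [0,0,-15],
  ],
)

```text
time: 1.3
tool_pos: [436.7, -168.4, 260.2]
tcp_rot: [180.0, -0.0, 29.5]
ft_force: [1.5, -0.9, -0.2]
finger_gap: 85.1
grip_force: 0.0
```

```bash
python3 -c "
from h import *
R=toolR(38,20);g=np.array([437,163,67])
print(r.sense()['tool_pos'],r.sense()['joint_pos'])
delta(g-130*R[:,2],R)"
```

```text
[ 436.67432415 -168.36212991  260.17113569] [-2.73624943e+01 -1.37035763e+01  1.04648961e+02 -3.57398114e-03
  8.89997659e+01  3.31038173e+01]
t 1.3 lin m [0.1196, -0.2817, 0.0708] rot [1.53, 19.94, -8.37]
```

>>> servo_tool(
  fingers=[0.085,0.085,0.085,0.085,0.085,0.085,0.085,0.085,0.085,0.085],
  linear=[
    [0.12,-0.282,0.07],
    [0.12,-0.282,0.07],
    [0.12,-0.282,0.07],
    [0.12,-0.282,0.07],
    [0.12,-0.282,0.07],
    [0.12,-0.282,0.07],
    [0.12,-0.282,0.07],
    [0.12,-0.282,0.07],
    [0.12,-0.282,0.07],
    [0.12,-0.282,0.07],
  ],
  rotation=[
    [1.5,20,-8.4],
    [1.5,20,-8.4],
    [1.5,20,-8.4],
    [1.5,20,-8.4],
    [1.5,20,-8.4],
    [1.5,20,-8.4],
    [1.5,20,-8.4],
    [1.5,20,-8.4],
    [1.5,20,-8.4],
    [1.5,20,-8.4],
  ],
)

```text
time: 2.3
tool_pos: [401.7, 133.3, 190.3]
tcp_rot: [180.0, -20.1, 38.0]
ft_force: [0.1, -0.6, 0.0]
finger_gap: 85.1
grip_force: 0.0
```

```bash
python3 - <<'E'
from h import *
s=r.sense();R=toolR(38,20);g=np.array([437,163,67])
print(s['tool_pos'],s['joint_pos'].round(1))
delta(g-130*R[:,2],R)
w=snap('wrist','w1.png')
f=np.radians(38);h=np.array([np.cos(f),np.sin(f),0]);l=np.array([-h[1],h[0],0])
top=np.array([437,163,90])
print('pred fin-top corners', [tuple(round(float(x)) for x in proj(w,top+h*a+l*b)) for a,b in((21,7),(21,-7),(-21,-7),(-21,7))])
m=cv2.inRange(cv2.cvtColor(w['frame'],cv2.COLOR_RGB2HSV),(22,120,60),(34,255,255))
c=max(cv2.findContours(m,0,2)[0],key=cv2.contourArea);print(cv2.approxPolyDP(c,3,True).reshape(-1,2).tolist())
E
```

```text
[401.72528238 133.33507612 190.26749872] [  1.7 -40.7 132.9  12.3  71.8  51.6]
t 2.3 lin m [0.0011, -0.0017, 0.0016] rot [0.03, -0.06, -0.04]
pred fin-top corners [(248, 154), (266, 154), (267, 210), (248, 210)]
[[251, 154], [246, 166], [238, 165], [242, 172], [241, 211], [270, 213], [274, 165], [266, 165], [265, 180], [263, 156]]
```

View pics/w1.png

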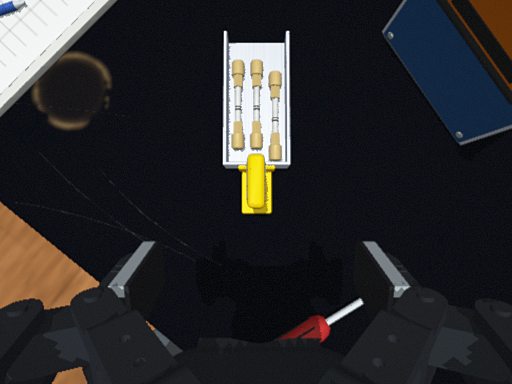

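The wrist view shows the fin top at (247–265, 154–208), which matches the prediction. The scoop is square to the tool and all three tubes are in it.

>>> servo_tool(
  fingers=[0.06,0.06,0.06,0.06,0.06,0.06,0.06,0.06,0.06,0.06],
  linear=[
    [0.001,-0.001,0.03],
    [0.001,-0.001,0.06],
    [0.001,-0.001,0.08],
    [0.001,-0.001,0.1],
    [0.001,-0.001,0.11],
    [0.001,-0.001,0.12],
    [0.001,-0.001,0.126],
    [0.001,-0.001,0.131],
    [0.001,-0.001,0.131],
    [0.001,-0.001,0.131],
  ],
  rotation=[
    [0,0,0],
    [0,0,0],
    [0,0,0],
    [0,0,0],
    [0,0,0],
    [0,0,0],
    [0,0,0],
    [0,0,0],
    [0,0,0],
    [0,0,0],
  ],
)

```text
time: 3.35
tool_pos: [437.0, 163.2, 67.6]
tcp_rot: [-180.0, -20.1, 38.0]
ft_force: [-0.3, 0.7, -0.6]
finger_gap: 60.1
grip_force: 0.0
```

>>> servo_tool(
  fingers=[0.03,0.025,0.02,0.018,0.016,0.015,0.014,0.012,0.01,0.008],
  linear=[
    [0,0,0],
    [0,0,0],
    [0,0,0],
    [0,0,0],
    [0,0,0],
    [0,0,0],
    [0,0,0],
    [0,0,0],
    [0,0,0],
    [0,0,0],
  ],
  rotation=[
    [0,0,0],
    [0,0,0],
    [0,0,0],
    [0,0,0],
    [0,0,0],
    [0,0,0],
    [0,0,0],
    [0,0,0],
    [0,0,0],
    [0,0,0],
  ],
  force=90,
)

```text
time: 4.35
tool_pos: [436.8, 163.4, 67.3]
tcp_rot: [-180.0, -20.0, 38.0]
ft_force: [-2.9, 0.1, 3.4]
finger_gap: 13.0
grip_force: 87.6
```

>>> servo_tool(
  fingers=[0,0,0],
  linear=[
    [0,0,0],
    [0,0,0],
    [0,0,0],
  ],
  rotation=[
    [0,0,0],
    [0,0,0],
    [0,0,0],
  ],
  force=90,
)

```text
time: 4.65
tool_pos: [436.8, 163.4, 67.3]
tcp_rot: [-180.0, -20.1, 38.0]
ft_force: [-1.8, -0.3, 5.2]
finger_gap: 13.1
grip_force: 87.8
```

```bash
python3 - <<'E'
from h import *
s=r.sense();print(s)
R=Ro.from_euler('xyz',s['tcp_rot'],degrees=True).as_matrix()
print('up 60mm in tool', (R.T@[0,0,.06]).round(4))
w=snap('wrist','w2.png')
E
```

```text
{'time': 4.65, 'joint_pos': array([  6.43752077, -21.63165667, 134.17787029,  13.38250796,
        50.96015657,  51.4651207 ]), 'qd': array([ 1.20892039e-04, -9.61383825e-03, -5.38715970e-02,  8.01577836e-02,
       -1.41661249e-01,  2.38606153e-02]), 'joint_efforts': array([-2.47020721e-01, -2.56810033e+01, -4.53658426e+01,  1.08297810e+00,
       -2.42675342e+00,  3.59880296e-02]), 'tool_pos': array([436.8295406 , 163.37169719,  67.28893813]), 'tcp_rot': array([-179.98912684,  -20.05348125,   38.02474884]), 'ft_force': array([-1.78767177, -0.34965729,  5.16168942]), 'wrist_torque': array([-0.00079231,  0.26345425,  0.10744594]), 'grip_force': 87.79522061347961, 'finger_gap': 13.067724313261937}
up 60mm in tool [ 0.0206 -0.     -0.0564]
```

>>> servo_tool(
  fingers=[0,0,0,0,0,0,0,0,0,0],
  linear=[
    [0.0017,0,-0.0047],
    [0.005,0,-0.014],
    [0.0103,0,-0.0282],
    [0.017,0,-0.047],
    [0.0245,0,-0.067],
    [0.031,0,-0.085],
    [0.036,0,-0.099],
    [0.039,0,-0.107],
    [0.04,0,-0.11],
    [0.04,0,-0.11],
  ],
  rotation=[
    [0,0,0],
    [0,1,0],
    [0,2,0],
    [0,3,0],
    [0,4,0],
    [0,5,0],
    [0,6,0],
    [0,6,0],
    [0,6,0],
    [0,6,0],
  ],
)

```text
time: 5.7
tool_pos: [436.6, 163.2, 183.9]
tcp_rot: [-180.0, -26.0, 38.0]
ft_force: [0.6, 0.7, -2.8]
finger_gap: 13.1
grip_force: 88.3
```

```bash
python3 - <<'E'
from h import *
s=r.sense();print(s['tool_pos'],s['tcp_rot'],s['joint_pos'].round(1))
w=snap('wrist','w3.png');t=snap('scene')
a=cv2.resize(t['frame'][170:300,150:290],None,fx=3,fy=3)[:384]
cv2.imwrite('pics/m3.png',cv2.resize(np.hstack([w['frame'],a[:384,:]])[:,:,::-1],None,fx=.85,fy=.85))
E
```

```text
[436.55152434 163.17817715 183.9249786 ] [-179.98234723  -25.99929223   38.02150275] [  3.3 -37.3 133.1  16.2  63.3  50.7]
```

View pics/m3.png

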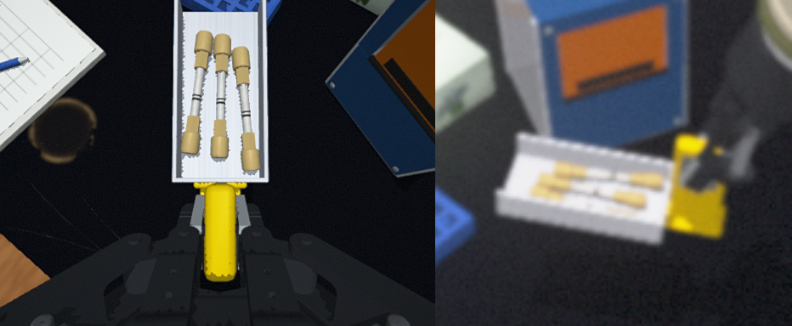

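The scoop is held firmly at about 6° nose up, with all three tubes inside. Next I yaw it to the box heading.

```bash
cat >> h.py <<'E'
BY=-19.3; M=np.array([626.5,92.5,0])
def tgt(d,z,th,lat=0,yaw=BY):
    "tcp for lip d mm past the front plane, height z, th nose up"
    f=np.radians(BY);bx=np.array([np.cos(f),np.sin(f),0]);by=np.array([-bx[1],bx[0],0])
    f=np.radians(yaw);hx=np.array([np.cos(f),np.sin(f),0]);t=np.radians(th)
    sx=hx*np.cos(t)+[0,0,np.sin(t)];sz=-hx*np.sin(t)+[0,0,np.cos(t)]
    return M+bx*d+by*lat+[0,0,z]-153*sx+63*sz, toolR(yaw,20+th)
E
python3 -c "
from h import *
a=tgt(-70,108,6);print(a[0]);delta(*a)"
```

```text
[410.6082286  168.10422311 154.66202453]
t 5.8 lin m [-0.0278, -0.0195, 0.018] rot [-25.16, 0.09, 51.53]
```

>>> servo_tool(
  fingers=[0,0,0,0,0,0,0,0,0,0],
  linear=[
    [-0.001,0,0],
    [-0.002,-0.001,0.001],
    [-0.004,-0.003,0.002],
    [-0.007,-0.005,0.004],
    [-0.01,-0.007,0.006],
    [-0.013,-0.009,0.008],
    [-0.016,-0.011,0.01],
    [-0.019,-0.013,0.012],
    [-0.022,-0.015,0.014],
    [-0.024,-0.017,0.016],
  ],
  rotation=[
    [-0.5,0,1],
    [-1.5,0,3.1],
    [-3.5,0,7.2],
    [-6,0,12.3],
    [-8.5,0,17.4],
    [-11,0,22.5],
    [-13.5,0,27.6],
    [-16,0,32.8],
    [-18.5,0,37.9],
    [-21,0,43],
  ],
)

```text
time: 6.8
tool_pos: [414.0, 167.8, 158.4]
tcp_rot: [-180.0, -26.0, -10.1]
ft_force: [-0.1, 0.9, -3.4]
finger_gap: 12.8
grip_force: 88.3
```

```bash
python3 -c "
from h import *
print(r.sense()['joint_pos'].round(1));delta(*tgt(-70,108,6))"
```

```text
[ 27.3 -35.  134.4 -17.8  60.6 133.4]
t 6.8 lin m [-0.0047, 0.0003, 0.0018] rot [-4.07, -0.01, 8.27]
```

>>> servo_tool(
  fingers=[0,0,0,0,0],
  linear=[
    [-0.002,0,0.001],
    [-0.004,0,0.002],
    [-0.005,0,0.002],
    [-0.005,0,0.002],
    [-0.005,0,0.002],
  ],
  rotation=[
    [-1.7,0,3.5],
    [-3.1,0,6.2],
    [-3.9,0,7.8],
    [-4.1,0,8.3],
    [-4.1,0,8.3],
  ],
)

```text
time: 7.3
tool_pos: [410.9, 168.5, 154.7]
tcp_rot: [180.0, -26.0, -19.0]
ft_force: [-0.2, 0.5, -2.1]
finger_gap: 13.0
grip_force: 88.3
```

```bash
python3 - <<'E'
from h import *
s=r.sense();print(s['tool_pos'],s['tcp_rot'],s['joint_pos'].round(1));delta(*tgt(-70,108,6))
w=snap('wrist');t=snap('scene');T=snap('top')
f=np.radians(BY);bx=np.array([np.cos(f),np.sin(f),0]);by=np.array([-bx[1],bx[0],0])
# predicted points: opening corners, lip corners
for n,v in(('wrist',w),('scene',t),('top',T)):
  for nm,d,l,z in(('openBL',0,54,85),('openBR',0,-54,85),('openTL',0,54,168),('openTR',0,-54,168),('lipL',-70,32,108),('lipR',-70,-32,108),('rimL',-72.4,32,131),('rimR',-72.4,-32,131)):
    u=proj(v,M+bx*d+by*l+[0,0,z]);print(n,nm,np.round(u,1).tolist(),end='; ')
    x=v['frame']
    if 0<u[0]<511 and 0<u[1]<383: cv2.circle(x,(int(round(u[0])),int(round(u[1]))),1,(0,255,0),-1)
  print()
a=cv2.resize(t['frame'][120:270,150:300],(384,384),interpolation=cv2.INTER_CUBIC)
b=cv2.resize(T['frame'][110:240,180:300],(354,384),interpolation=cv2.INTER_CUBIC)
m=np.hstack([cv2.resize(w['frame'],(410,307)),cv2.resize(a,(390,390))[:307]]) 
m=np.hstack([w['frame'][:, :],a])
cv2.imwrite('pics/m4.png',cv2.resize(m[:,:,::-1],(798,342)))
cv2.imwrite('pics/top4.png',b[:,:,::-1])
E
```

```text
[410.85155908 168.51098823 154.72074946] [179.95525346 -25.98715751 -19.02614712] [ 30.7 -30.8 132.2 -22.1  62.9 147.1]
t 7.3 lin m [-0.0001, 0.0005, 0.0] rot [-0.08, 0.01, 0.25]
wrist openBL [190.9, -46.5]; wrist openBR [331.9, -45.9]; wrist openTL [157.5, -190.1]; wrist openTR [368.0, -189.3]; wrist lipL [212.8, 14.1]; wrist lipR [309.9, 14.5]; wrist rimL [207.2, -9.8]; wrist rimR [316.2, -9.3]; 
scene openBL [200.2, 208.9]; scene openBR [241.9, 196.3]; scene openTL [197.6, 183.2]; scene openTR [241.6, 170.8]; scene lipL [218.9, 219.2]; scene lipR [244.8, 211.1]; scene rimL [218.8, 212.9]; scene rimR [245.2, 204.7]; 
top openBL [220.9, 169.4]; top openBR [257.7, 181.8]; top openTL [218.1, 162.8]; top openTR [258.1, 176.3]; top lipL [219.2, 194.4]; top lipR [241.7, 202.1]; top rimL [218.1, 194.1]; top rimR [241.1, 201.9];
```

View pics/m4.png

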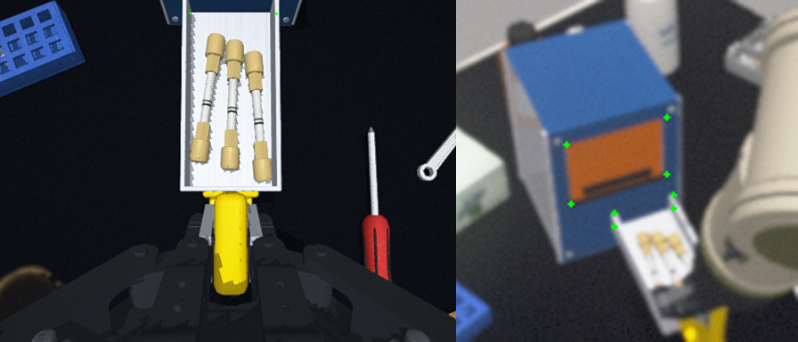

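The overlay matches: the opening corners and lip corners fall on their predictions, and the scoop is centred on the box. Now I go in.

```bash
python3 -c "
from h import *
delta(*tgt(-10,105,4));delta(*tgt(30,103,2))"
```

```text
t 7.5 lin m [0.056, 0.0005, 0.0251] rot [-0.09, -2.02, 0.22]
t 7.5 lin m [0.0951, 0.0007, 0.0404] rot [-0.08, -4.02, 0.22]
```

>>> servo_tool(
  fingers=[0,0,0,0,0,0,0,0,0,0],
  linear=[
    [0.002,0,0.001],
    [0.008,0,0.003],
    [0.016,0,0.007],
    [0.025,0,0.011],
    [0.033,0,0.015],
    [0.041,0,0.018],
    [0.048,0,0.021],
    [0.053,0,0.024],
    [0.056,0,0.025],
    [0.056,0,0.025],
  ],
  rotation=[
    [0,0,0],
    [0,-0.2,0],
    [0,-0.5,0],
    [0,-0.8,0],
    [0,-1.2,0],
    [0,-1.5,0],
    [0,-1.8,0],
    [0,-2,0.1],
    [0,-2,0.2],
    [0,-2,0.2],
  ],
)

```text
time: 8.45
tool_pos: [469.3, 148.0, 157.3]
tcp_rot: [-179.9, -24.0, -19.3]
ft_force: [0.1, -0.9, -3.2]
finger_gap: 13.0
grip_force: 88.3
```

```bash
python3 -c "
from h import *
print(r.sense()['joint_pos'].round(1),r.sense()['ft_force'])
for a in ((10,105,3),(35,103,1)): delta(*tgt(*a))"
```

```text
[ 22.4 -22.2 125.4 -18.3  59.7 138.6] [ 0.07099952 -0.88592596 -3.16636776]
t 8.4 lin m [0.0199, 0.0005, 0.006] rot [-0.05, -1.01, -0.01]
t 8.4 lin m [0.046, 0.0005, 0.0139] rot [-0.05, -3.01, -0.01]
```

>>> servo_tool(
  fingers=[0,0,0,0,0,0,0,0,0,0],
  linear=[
    [0.003,0,0.001],
    [0.008,0,0.002],
    [0.013,0,0.004],
    [0.018,0,0.005],
    [0.024,0,0.007],
    [0.03,0,0.009],
    [0.036,0,0.011],
    [0.042,0,0.013],
    [0.046,0,0.014],
    [0.046,0,0.014],
  ],
  rotation=[
    [0,0,0],
    [0,-0.3,0],
    [0,-0.6,0],
    [0,-1,0],
    [0,-1.4,0],
    [0,-1.8,0],
    [0,-2.2,0],
    [0,-2.6,0],
    [0,-3,0],
    [0,-3,0],
  ],
)

```text
time: 9.45
tool_pos: [514.7, 132.2, 163.4]
tcp_rot: [-179.9, -21.0, -19.3]
ft_force: [-1.4, 0.2, -3.6]
finger_gap: 13.0
grip_force: 88.2
```

```bash
python3 -c "
from h import *
print(r.sense()['joint_pos'].round(1),r.sense()['ft_force'])
t=snap('scene');cv2.imwrite('pics/m5.png',cv2.resize(t['frame'][120:270,150:300],(500,500),interpolation=cv2.INTER_CUBIC)[:,:,::-1])
for a in ((35,102,0),(35,101,-10),(35,100,-20),(35,98,-30),(35,95,-40)): print(tgt(*a)[0].round());delta(*tgt(*a))"
```

```text
[ 16.7 -14.6 118.1 -14.   60.  131.3] [-1.44372423  0.22286092 -3.56576467]
[515. 132. 165.]
t 9.5 lin m [0.0016, 0.0005, -0.0013] rot [-0.05, -1.0, -0.02]
[528. 127. 190.]
t 9.5 lin m [0.0229, 0.0004, -0.0196] rot [-0.05, -11.0, -0.01]
[544. 121. 212.]
t 9.5 lin m [0.0471, 0.0004, -0.0337] rot [-0.05, -21.0, -0.01]
[564. 114. 229.]
t 9.5 lin m [0.0731, 0.0004, -0.0425] rot [-0.05, -31.0, -0.0]
[587. 106. 242.]
t 9.5 lin m [0.1003, 0.0004, -0.0455] rot [-0.05, -41.0, 0.0]
```

View pics/m5.png

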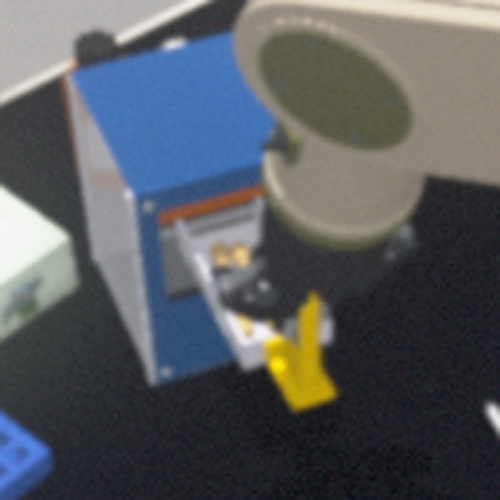

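The scoop's lip is through the opening and the flap is held up, with the tubes visible in the pan. Now I tip about the lip.

>>> servo_tool(
  fingers=[0,0,0,0,0,0,0,0,0,0],
  linear=[
    [0.006,0,-0.006],
    [0.012,0,-0.011],
    [0.0175,0,-0.0155],
    [0.023,0,-0.0196],
    [0.029,0,-0.0235],
    [0.035,0,-0.027],
    [0.041,0,-0.0305],
    [0.047,0,-0.0337],
    [0.047,0,-0.0337],
    [0.047,0,-0.0337],
  ],
  rotation=[
    [0,-3.3,0],
    [0,-6,0],
    [0,-8.5,0],
    [0,-11,0],
    [0,-13.5,0],
    [0,-16,0],
    [0,-18.5,0],
    [0,-21,0],
    [0,-21,0],
    [0,-21,0],
  ],
)

```text
time: 10.5
tool_pos: [544.1, 121.9, 211.2]
tcp_rot: [-180.0, -0.1, -19.3]
ft_force: [-1.3, 0.4, -3.5]
finger_gap: 13.1
grip_force: 88.3
```

```bash
python3 -c "
from h import *
print(r.sense()['joint_pos'].round(1),r.sense()['ft_force'])
for a in ((35,98,-30),(35,95,-36),(35,94,-42)): delta(*tgt(*a))"
```

```text
[  7.4   2.1  95.1   0.   82.8 116.6] [-1.27944243  0.39711074 -3.54164945]
t 10.5 lin m [0.0215, 0.0005, -0.0179] rot [-0.03, -10.06, 0.02]
t 10.5 lin m [0.0358, 0.0005, -0.0247] rot [-0.03, -16.06, 0.02]
t 10.5 lin m [0.051, 0.0005, -0.032] rot [-0.03, -22.06, 0.03]
```

>>> servo_tool(
  fingers=[0,0,0,0,0,0,0,0,0,0],
  linear=[
    [0.007,0,-0.006],
    [0.0143,0,-0.012],
    [0.0215,0,-0.018],
    [0.0287,0,-0.0213],
    [0.036,0,-0.0247],
    [0.0435,0,-0.0285],
    [0.051,0,-0.032],
    [0.051,0,-0.032],
    [0.051,0,-0.032],
    [0.051,0,-0.032],
  ],
  rotation=[
    [0,-3.3,0],
    [0,-6.7,0],
    [0,-10,0],
    [0,-13,0],
    [0,-16,0],
    [0,-19,0],
    [0,-22,0],
    [0,-22,0],
    [0,-22,0],
    [0,-22,0],
  ],
)

```text
time: 11.5
tool_pos: [591.7, 105.6, 243.7]
tcp_rot: [-179.9, 21.9, -19.2]
ft_force: [-0.3, 0.2, -2.5]
finger_gap: 12.9
grip_force: 88.4
```

>>> servo_tool(
  fingers=[0,0,0,0,0,0,0,0],
  linear=[
    [0,0,0],
    [0,0,0],
    [0,0,0],
    [0,0,0],
    [0,0,0],
    [0,0,0],
    [0,0,0],
    [0,0,0],
  ],
  rotation=[
    [0,0,0],
    [0,0,0],
    [0,0,0],
    [0,0,0],
    [0,0,0],
    [0,0,0],
    [0,0,0],
    [0,0,0],
  ],
)

```text
time: 12.3
tool_pos: [592.2, 105.1, 243.6]
tcp_rot: [-179.9, 22.0, -19.2]
ft_force: [0.2, 0.7, -2.8]
finger_gap: 13.1
grip_force: 88.4
```

```bash
python3 -c "
from h import *
print(r.sense()['joint_pos'].round(1),r.sense()['ft_force'])
t=snap('scene');w=snap('wrist')
a=cv2.resize(t['frame'][120:270,150:300],(384,384),interpolation=cv2.INTER_CUBIC)
cv2.imwrite('pics/m6.png',cv2.resize(np.hstack([w['frame'],a])[:,:,::-1],(798,342)))
for a in ((35,94,-42),(-30,100,-42),(-50,110,-10)): delta(*tgt(*a))"
```

```text
[  0.9  26.5  65.8   7.9 108.2 111.2] [ 0.21516724  0.72940461 -2.76173684]
t 12.4 lin m [0.0001, 0.0006, 0.0003] rot [-0.04, -0.02, 0.06]
t 12.4 lin m [-0.0624, 0.0005, 0.0191] rot [-0.04, -0.02, 0.06]
t 12.4 lin m [-0.1252, 0.0005, 0.099] rot [-0.05, 31.98, 0.04]
```

View pics/m6.png

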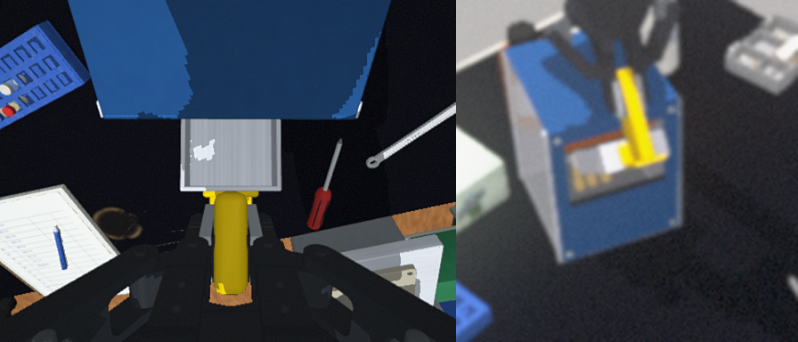

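The back of the pan is empty and brass shows through the opening below it. I'll jog slightly, then zoom in to be sure.

>>> servo_tool(
  fingers=[0,0,0,0,0,0,0,0],
  linear=[
    [-0.003,0,0.001],
    [0,0,0],
    [-0.003,0,0.001],
    [0,0,0],
    [-0.003,0,0.001],
    [0,0,0],
    [0,0,0],
    [0,0,0],
  ],
  rotation=[
    [0,0,0],
    [0,0,0],
    [0,0,0],
    [0,0,0],
    [0,0,0],
    [0,0,0],
    [0,0,0],
    [0,0,0],
  ],
)

```text
time: 13.2
tool_pos: [592.3, 105.1, 243.6]
tcp_rot: [-179.9, 22.0, -19.2]
ft_force: [-0.4, -0.1, -1.9]
finger_gap: 13.0
grip_force: 88.4
```

```bash
python3 -c "
from h import *
t=snap('scene');im=np.mean([snap('scene')['frame'] for _ in range(4)]+[t['frame']],0).astype(np.uint8)
f=np.radians(BY);bx=np.array([np.cos(f),np.sin(f),0]);by=np.array([-bx[1],bx[0],0])
for n,d,l,z in(('sillL',0,54,85),('sillR',0,-54,85),('lipL',35,32,94),('lipR',35,-32,94),('rimL',50,32,111),('floorL@0',0,32,125),('cen floor 0,0,12',75,0,12)): print(n,np.round(proj(t,M+bx*d+by*l+[0,0,z]),1))
o,dd=ray(t,208.8,200)
for d in(0,35,75,120,145):
  k=((M-o)@bx+d)/(dd@bx);p=o+dd*k-M;print(d,'lat',round(p@by),'z',round(p[2]))
cv2.imwrite('pics/m7.png',cv2.resize(im[165:225,185:255],(700,600),interpolation=cv2.INTER_CUBIC)[:,:,::-1])
"
```

```text
sillL [200.2 208.9]
sillR [241.9 196.3]
lipL [203.8 194.3]
lipR [228.2 187.2]
rimL [201.3 185.4]
floorL@0 [207.9 194.2]
cen floor 0,0,12 [212.2 203.8]
0 lat 31 z 106
35 lat 21 z 70
75 lat 9 z 30
120 lat -5 z -16
145 lat -12 z -42
```

View pics/m7.png

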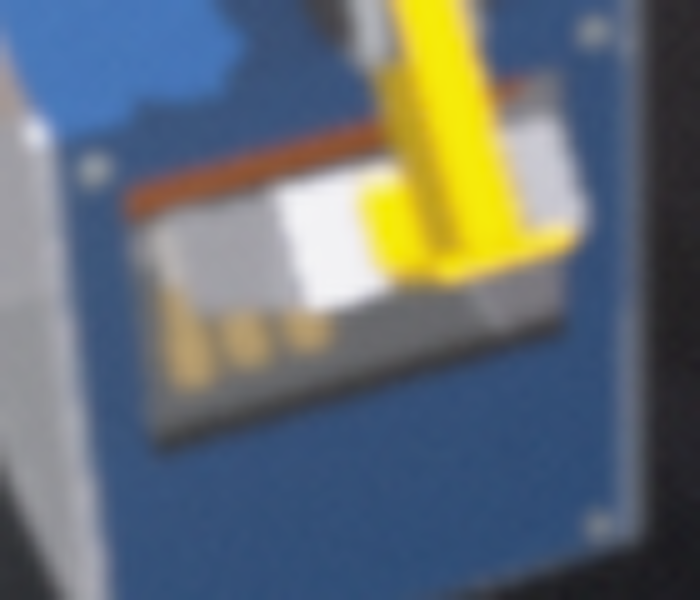

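Three brass ends show in a row below the pan, so the tubes are out of it, though they may be leaning on the lip. I'll draw the lip back to about 12 mm inside, still nose-down, and compare the brass pixels.

```bash
cat >> h.py <<'E'
def brass(name):
    im=np.mean([snap('scene')['frame'] for _ in range(4)],0).astype(np.uint8)
    cv2.imwrite('pics/'+name,cv2.resize(im[165:225,185:255],(700,600),interpolation=cv2.INTER_CUBIC)[:,:,::-1])
    hsv=cv2.cvtColor(im,cv2.COLOR_RGB2HSV);m=cv2.inRange(hsv,(14,60,70),(24,170,255));m[:,:195]=0;m[:,245:]=0;m[:180]=0;m[212:]=0
    k,l,st,ce=cv2.connectedComponentsWithStats(m);print([(st[i].tolist(),ce[i].round(1).tolist()) for i in range(1,k) if st[i,4]>3])
E
python3 -c "
from h import *
brass('b0.png');print(r.sense()['ft_force'])
for a in ((20,94,-42),(12,94,-42),(12,90,-47)): delta(*tgt(*a))"
```

```text
[([224, 180, 2, 3, 6], [224.5, 181.0]), ([235, 180, 2, 5, 5], [235.6, 182.0]), ([223, 187, 20, 7, 27], [233.4, 191.2]), ([201, 194, 17, 10, 84], [207.5, 198.6])]
[ 0.14908527  0.18128799 -3.0079064 ]
t 13.7 lin m [-0.0137, 0.0006, 0.006] rot [-0.04, -0.02, 0.06]
t 13.7 lin m [-0.0212, 0.0006, 0.009] rot [-0.04, -0.02, 0.06]
t 13.7 lin m [-0.0095, 0.0006, 0.0025] rot [-0.04, -5.02, 0.06]
```

>>> servo_tool(
  fingers=[0,0,0,0,0,0,0,0,0,0],
  linear=[
    [-0.004,0,0.002],
    [-0.008,0,0.004],
    [-0.012,0,0.005],
    [-0.016,0,0.007],
    [-0.02,0,0.009],
    [-0.021,0,0.009],
    [-0.016,0,0.006],
    [-0.0095,0,0.0025],
    [-0.0095,0,0.0025],
    [-0.0095,0,0.0025],
  ],
  rotation=[
    [0,0,0],
    [0,0,0],
    [0,0,0],
    [0,0,0],
    [0,0,0],
    [0,0,0],
    [0,-2.5,0],
    [0,-5,0],
    [0,-5,0],
    [0,-5,0],
  ],
)

```text
time: 14.65
tool_pos: [583.1, 108.2, 244.3]
tcp_rot: [-180.0, 27.0, -19.3]
ft_force: [-0.3, -0.4, -1.6]
finger_gap: 13.3
grip_force: 88.4
```

```bash
python3 -c "
from h import *
brass('b1.png');print(r.sense()['ft_force'])
delta(*tgt(-30,100,-42));delta(*tgt(-60,110,-20))"
```

```text
[([225, 183, 3, 3, 7], [226.0, 184.3]), ([227, 189, 18, 8, 25], [235.4, 193.3]), ([201, 195, 5, 9, 33], [203.0, 199.0])]
[-0.31975548  0.63185406 -2.005465  ]
t 14.8 lin m [-0.0508, 0.0007, 0.0215] rot [-0.04, 4.91, 0.08]
t 14.8 lin m [-0.1102, 0.0006, 0.0826] rot [-0.06, 26.91, 0.07]
```

View pics/b1.png

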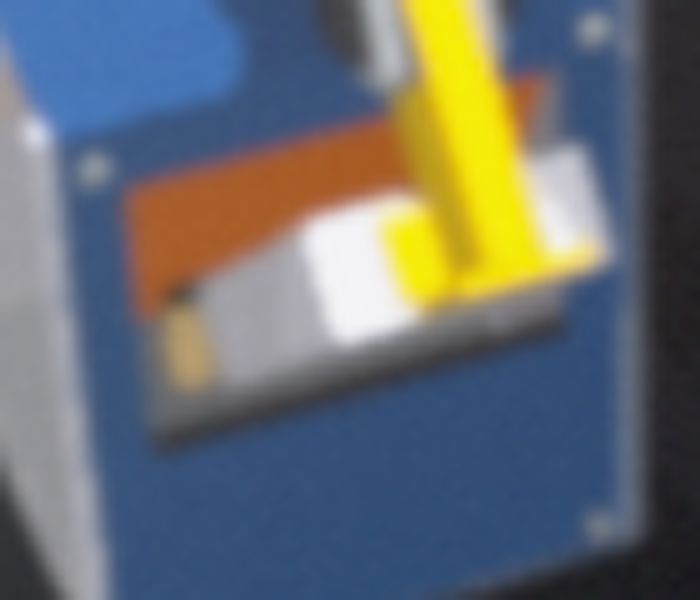

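The left cap stayed at the same pixels (203,199) while the scoop moved 23 mm, so the tubes rest in the box, not on the scoop. Now I withdraw.

>>> servo_tool(
  fingers=[0,0,0,0,0,0,0,0,0,0],
  linear=[
    [-0.006,0,0.002],
    [-0.014,0,0.006],
    [-0.024,0,0.01],
    [-0.034,0,0.014],
    [-0.044,0,0.018],
    [-0.051,0,0.0215],
    [-0.07,0,0.042],
    [-0.09,0,0.062],
    [-0.11,0,0.0826],
    [-0.11,0,0.0826],
  ],
  rotation=[
    [0,1,0],
    [0,2,0],
    [0,3,0],
    [0,4,0],
    [0,5,0],
    [0,5,0],
    [0,12,0],
    [0,19,0],
    [0,27,0],
    [0,27,0],
  ],
)

```text
time: 15.85
tool_pos: [445.4, 153.5, 215.8]
tcp_rot: [179.8, 0.3, -19.1]
ft_force: [-0.2, -0.8, -2.3]
finger_gap: 13.2
grip_force: 88.5
```

```bash
python3 - <<'E'
from h import *
s=r.sense();print(s['ft_force'],s['joint_pos'].round(1))
brass('b2.png')
t=snap('scene');hsv=cv2.cvtColor(t['frame'],cv2.COLOR_RGB2HSV)
m=cv2.inRange(hsv[165:215,190:250],(5,150,60),(18,255,255));print('orange px',cv2.countNonZero(m),cv2.boundingRect(m))
# place pose: grip (437,163), yaw 38, level; intermediate above
delta([420,165,180],toolR(10,20));
E
```

```text
[-0.16630977 -0.81439251 -2.30481116] [ 12.8 -11.6 107.5  -0.   84.4 121.8]
[]
orange px 516 (9, 11, 40, 32)
t 16.1 lin m [-0.0389, 0.0011, 0.0427] rot [5.01, 19.41, -29.01]
```

```bash
python3 - <<'E'
from h import *
delta([437,163,150],toolR(38,20))
w=snap('wrist');hsv=cv2.cvtColor(w['frame'],cv2.COLOR_RGB2HSV)
m=cv2.inRange(hsv[0:210,200:320],(12,60,70),(22,170,255));print('brass in pan',cv2.countNonZero(m))
E
```

```text
t 16.1 lin m [-0.0223, -0.0026, 0.0727] rot [9.93, 18.12, -56.7]
brass in pan 0
```

>>> servo_tool(
  fingers=[0,0,0,0,0,0,0,0,0,0],
  linear=[
    [-0.003,0,0.007],
    [-0.005,0,0.015],
    [-0.008,-0.001,0.025],
    [-0.011,-0.001,0.035],
    [-0.014,-0.002,0.045],
    [-0.017,-0.002,0.055],
    [-0.02,-0.002,0.065],
    [-0.022,-0.0026,0.0727],
    [-0.022,-0.0026,0.0727],
    [-0.022,-0.0026,0.0727],
  ],
  rotation=[
    [1,2,-6],
    [2,4,-12],
    [3.5,6.3,-20],
    [5,9,-28],
    [6.3,11.5,-36],
    [7.6,14,-44],
    [9,16.5,-51],
    [9.9,18.1,-56.7],
    [9.9,18.1,-56.7],
    [9.9,18.1,-56.7],
  ],
)

```text
time: 17.15
tool_pos: [436.3, 162.2, 149.2]
tcp_rot: [-179.9, -19.8, 37.7]
ft_force: [-0.1, 0.2, 0.1]
finger_gap: 13.2
grip_force: 88.4
```

```bash
python3 - <<'E'
from h import *
s=r.sense();print(s['tool_pos'],s['tcp_rot'],s['ft_force'])
delta([437,163,69],toolR(38,20))
t=snap('scene');hsv=cv2.cvtColor(t['frame'],cv2.COLOR_RGB2HSV)
m=cv2.inRange(hsv[165:215,190:250],(5,150,60),(18,255,255));print('orange px',cv2.countNonZero(m),cv2.boundingRect(m))
E
```

```text
[436.3492387  162.15715347 149.17031497] [-179.93090253  -19.79985419   37.73322973] [-0.05595904  0.17411117  0.07656248]
t 17.1 lin m [-0.0262, -0.0002, 0.0758] rot [0.02, 0.2, -0.25]
orange px 813 (9, 9, 41, 34)
```

The flap is shut (orange area 813 px against 819 at the start). Lowering the scoop.

>>> servo_tool(
  fingers=[0,0,0,0,0,0,0,0,0,0],
  linear=[
    [-0.004,0,0.012],
    [-0.01,0,0.028],
    [-0.015,0,0.044],
    [-0.02,0,0.058],
    [-0.023,0,0.067],
    [-0.025,0,0.073],
    [-0.0262,0,0.0758],
    [-0.0266,0,0.077],
    [-0.0268,0,0.0774],
    [-0.0268,0,0.0774],
  ],
  rotation=[
    [0,0,0],
    [0,0,0],
    [0,0,0],
    [0,0.2,0],
    [0,0.2,0],
    [0,0.2,0],
    [0,0.2,0],
    [0,0.2,0],
    [0,0.2,0],
    [0,0.2,0],
  ],
)

```text
time: 18.2
tool_pos: [436.7, 163.6, 67.3]
tcp_rot: [180.0, -20.1, 38.0]
ft_force: [0.4, -0.2, -1.2]
finger_gap: 13.0
grip_force: 88.8
```

>>> servo_tool(
  fingers=[0.015,0.02,0.03,0.04,0.05,0.05,0.05,0.05],
  linear=[
    [0,0,0],
    [0,0,0],
    [0,0,0],
    [0,0,0],
    [0,0,0],
    [0,0,0],
    [0,0,0],
    [0,0,0],
  ],
  rotation=[
    [0,0,0],
    [0,0,0],
    [0,0,0],
    [0,0,0],
    [0,0,0],
    [0,0,0],
    [0,0,0],
    [0,0,0],
  ],
)

```text
time: 19.0
tool_pos: [436.1, 163.5, 66.5]
tcp_rot: [-180.0, -20.1, 38.0]
ft_force: [0.4, -0.1, 0.5]
finger_gap: 50.5
grip_force: 0.0
```

>>> servo_tool(
  fingers=[0.05,0.05,0.05,0.05,0.05,0.05,0.05,0.05],
  linear=[
    [0,0,-0.01],
    [0,0,-0.025],
    [0,0,-0.045],
    [0,0,-0.07],
    [0,0,-0.1],
    [0,0,-0.12],
    [0,0,-0.12],
    [0,0,-0.12],
  ],
  rotation=[
    [0,0,0],
    [0,0,0],
    [0,0,0],
    [0,0,0],
    [0,0,0],
    [0,0,0],
    [0,0,0],
    [0,0,0],
  ],
)

```text
time: 19.8
tool_pos: [404.0, 138.1, 179.3]
tcp_rot: [180.0, -20.1, 38.0]
ft_force: [0.5, -0.5, -0.3]
finger_gap: 49.8
grip_force: 0.0
```

```bash
python3 - <<'E'
from h import *
w=snap('wrist');f=np.radians(38);h=np.array([np.cos(f),np.sin(f),0]);l=np.array([-h[1],h[0],0])
top=np.array([437,163,90])
print('pred fin-top', [tuple(round(float(x)) for x in proj(w,top+h*a+l*b)) for a,b in((21,7),(21,-7),(-21,-7),(-21,7))])
hsv=cv2.cvtColor(w['frame'],cv2.COLOR_RGB2HSV)
c=max(cv2.findContours(cv2.inRange(hsv,(22,120,60),(34,255,255)),0,2)[0],key=cv2.contourArea);print(cv2.approxPolyDP(c,3,True).reshape(-1,2).tolist())
m=cv2.inRange(hsv[0:210,150:360],(12,60,70),(22,170,255));print('brass px',cv2.countNonZero(m))
t=snap('scene');hs=cv2.cvtColor(t['frame'],cv2.COLOR_RGB2HSV)
for n,x in(('yellow',cv2.inRange(hs,(22,120,60),(34,255,255))[240:310,225:285]),('orange',cv2.inRange(hs[165:215,190:250],(5,150,60),(18,255,255)))):print(n,cv2.countNonZero(x),cv2.boundingRect(x))
T=snap('top');hs=cv2.cvtColor(T['frame'],cv2.COLOR_RGB2HSV)
print('jar red',cv2.boundingRect(cv2.inRange(hs[170:200,340:370],(172,120,60),(180,255,255))))
print(r.sense()['time'])
E
```

```text
pred fin-top [(251, 158), (270, 158), (270, 217), (251, 217)]
[[253, 158], [249, 172], [240, 169], [244, 175], [243, 216], [273, 218], [274, 175], [278, 171], [269, 169], [266, 159]]
brass px 13
yellow 603 (17, 19, 25, 37)
orange 817 (9, 8, 41, 35)
jar red (15, 4, 11, 15)
19.95
```

```bash
python3 -c "
from h import *
print(r.hand_in())"
```

```text
the job is handed in; nothing more can be done
None
```

I handed the job in at about 20 s, and the judge gave no verdict. All three tubes appear to be in the box: I saw three caps below the pan and the pan came out empty. The flap is shut, the scoop is upright on the worktop where it started, and the arm never went near the jar or the pot.

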